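# Point out two pots to the studio camera and save

## Robot

A 6-joint arm with a two-finger parallel gripper is mounted at the origin on the work surface. World frame = base frame: x ahead of the robot, y to its left, z up, the work surface at z = 0. Lengths are in m, angles in rad, forces in N, time in s.
With the tool pointing down it reaches from about 0.35 to 0.85 m from the base axis. Payload 8.1 kg.
Tool frame: the origin (TCP) lies between the finger pads, 19 mm behind the fingertips; this is the grasp point; z points along the fingers, y is the line along which they close (so a half turn about z gives the same grasp; the last joint's range is limited). The gripper opens to 85 mm and grips with 20 to 120 N. Pads are 22 mm wide; open, the fingers measure 114 mm over their backs; the gripper's body (76 mm by 85 mm) begins 54 mm behind the grasp point. The pads swing forward as they close: fully open they stand 13 mm farther back than shut.
Start: joints at [-1.336, 0.13, 1.488, -0, 1.523, -0.085], TCP at [0.189, -0.57, 0.25] pointing down, gripper open.
Joint ranges: [-2.96, 2.96], [-0.89, 2.26], [0.02, 2.5], [-1.34, 4.48], [0, 2.73], [-2.66, 2.66]. Speed limits (rad/s): [2.39, 2.39, 2.79, 3.14, 3.14, 3.14].

## Interface

Orientations are given as a rotation vector (axis times angle).
In Python, from plant import get_obs, capture, camera_model, workorder gives the robot as it stands.
- The arm moves only by the tool jog_arm, never from a script. Its argument "motion" is a list that holds one entry, the list of rows, each a list of 5 numbers: the closure in counts, from 0 (fully open) to 255 (shut), then the shift along the tool's x, y, z in m, then the turn about the tool's z in degrees. A call has 1 to 10 rows; each row is the pose to reach, as a shift and turn from the pose commanded when the call began, along the tool's axes at that moment; what a row does not reach only later rows make up. A row lasts 1/8 s, in which the tool goes at most 62.5 mm and 10.7 degrees, less where a joint would pass 70% of its speed; a pose out of reach is approached as far as the arm can. A call with a gripper value outside its range is refused whole. The fingers move at their own pace and stop on an object; the grip force is fixed at half the most. Time passes only in rows, so rows that repeat a pose let the fingers close. It gives the time, the measured TCP pose, the force, the opening and the grip force at its end, in the units of the state.
- get_obs(): the state, without advancing time (a new reading comes with each control period).
- capture(name): name is "scene" or "top" or "wrist"; returns the picture (420x560x3 uint8, blue, green, red); there is no depth.
- camera_model(name): a dict with "camera_matrix" (3x3 intrinsics, pixels), "extrinsics" (4x4, takes a point from world to camera coordinates). Camera axes: x right, y down, z forward; pixel columns grow to the right and rows downward; lengths in m; the calibration is good to about 2 mm. A picture is of the moment at which its call begins: read the wrist's pose just before it. camera_model takes no time and is no camera call; for the wrist camera it gives the pose at the moment of the call.
- workorder.close_job(): hands the job in; it is judged then, once.
The state is a dict: "t": time; "joint_pos": joint angles; "dq": joint speeds; "tau": joint torques, N m; "tool_pos": TCP position; "ee_rot": TCP orientation; "contact_force": force on the tool from outside, world axes, zero at the start; "ft_torque": the same for the moment, N m; "finger_gap": finger opening in m; "grasp_force": force on a finger pad.
Only numpy, scipy, OpenCV 4.12 (cv2) and the standard library are available. Lean on these libraries where they do the work, as an engineer would, in place of code of your own. Each camera call takes 0.05 s, during which the arm holds its last target. There are 200 camera calls.

## Task

Show the studio camera which pieces on the ware board are to be recorded: with the fingertips pointing down from just above its mouth (a few centimetres or less, never touching), point at the mug, the piece with a handle, and stay there two seconds, then do the same over the middle of the bowl. Then press the larger of the two buttons on the recorder box fully down and let it spring back. Do not grasp, touch or shift any piece, do not point at the other pieces (pass high over them), leave the small button and everything else on the bench alone.

Things in the scene. Friction and masses are not known exactly. Their poses are not given: they have to be found in the camera images.
- mug: loose clay mug, 85 mm high, rim radius 38 mm, one loop handle on its own +y side; the only piece with a handle; stands on the ware board; origin at the centre of its underside
- mug_rim (a point): centre of the mug's mouth, level with its rim, 85 mm above its underside
- bowl: loose clay bowl, 55 mm high, rim radius 55 mm, the widest piece; stands on the ware board; origin at the centre of its underside
- bowl_rim (a point): centre of the bowl's mouth, level with its rim, 55 mm above its underside
- beaker: loose clay beaker without handle, 125 mm high, rim radius 34 mm, the tallest thing on the board; stands on the ware board, not to be pointed at; origin at the centre of its underside
- beaker_rim (a point): centre of the beaker's mouth, level with its rim
- cup: loose small clay cup without handle, 55 mm high, rim radius 32 mm; stands on the ware board, not to be pointed at; origin at the centre of its underside
- cup_rim (a point): centre of the small cup's mouth, level with its rim
- board: fixed plywood ware board, 220 x 460 x 20 mm, long along its own y, carrying the four clay pieces, whose places on it vary; origin at the centre of its underside
- recorder: fixed grey recorder box on the bench, 90 x 130 x 45 mm, long along its own y; two grey push buttons of different size on its top; origin at the centre of its underside
- save_top (a point): centre of the top of the large button (radius 19 mm), which sits 30 mm towards the box's own +y from its middle; pressed straight down
- save (a joint): travel of the large button in m: 0 up, 0.006 fully down; a spring returns it, fully down takes 5 N
- cancel_top (a point): centre of the top of the small button (radius 9 mm), 38 mm towards the box's own -y from its middle; not to be pressed
- cancel (a joint): travel of the small button in m: 0 up, 0.006 fully down
- jar: loose lidded jar, 60 mm wide, 90 mm high, on the bench; leave alone; origin under its centre
- brush: loose brush lying on the bench; leave alone
- spatula: loose spatula lying on the bench; leave alone
- puck: loose plaster disc, 60 mm wide, 22 mm high, on the bench; leave alone
- rib: loose flat wooden rib, 90 x 50 x 8 mm, on the bench; leave alone
Not all that is in view belongs to the job. Leave any green or yellow look-alike of the recorder alone.

How it is judged:
On the way, in this order (a step that is already met when the one before it is completed fails the run):
1. the tool point dwells just above the mouth of the mug (horizontal distance between the grasp point and mug_rim below 0.025 m and z of the grasp point in the frame of mug_rim between 0.015 and 0.085 m), for 1.5 s.
2. the tool point dwells just above the middle of the bowl (horizontal distance between the grasp point and bowl_rim below 0.03 m and z of the grasp point in the frame of bowl_rim between 0.015 and 0.085 m), for 1.5 s.
3. the large button is pressed fully down (value of joint save above 0.005 m), for 0.02 s.
At the end, for the whole second after the job is handed in: After the mug, then the bowl, were pointed at (1.5 s each, tool point 15 to 85 mm above the rim, within 25 or 30 mm of its centre) and the large button pressed, both buttons are up (within 1 mm) and the four clay pieces stand upright, at rest, within 8 mm of their start (value of joint each of save, cancel below 0.001 m and distance of each of mug, bowl, beaker, cup from where it was at the start of the episode below 0.008 m and angle between each of mug, bowl, beaker, cup's own z axis and vertical below 0.1 rad and linear speed of each of mug, bowl below 0.02 m/s); the robot touches nothing.
It fails at once if the robot touches a clay piece (contact force between any of the arm, the fingers and mug above 0.3 N or contact force between any of the arm, the fingers and bowl above 0.3 N or contact force between any of the arm, the fingers and beaker above 0.3 N or contact force between any of the arm, the fingers and cup above 0.3 N).
It fails at once if a clay piece is lifted or shifted by more than 10 mm (distance of any of mug, bowl, beaker, cup from where it was at the start of the episode above 0.01 m).
It fails at once if the tool point comes just above the mouth of the beaker or the small cup (under 70 mm over the rim, within 20 mm of the middle) ((horizontal distance between the grasp point and beaker_rim below 0.02 m and z of the grasp point in the frame of beaker_rim below 0.07 m) or (horizontal distance between the grasp point and cup_rim below 0.02 m and z of the grasp point in the frame of cup_rim below 0.07 m)).
It fails at once if the small button is pressed (value of joint cancel above 0.002 m).
It fails at once if another thing on the bench is moved by more than 15 mm (distance of any of jar, brush, spatula, puck, rib from where it was at the start of the episode above 0.015 m).
It also fails if it takes over 61 s, if anything falls off the work surface, if the arm or the gripper's body presses on something with over 40 N, if the wrist force passes 120 N, or if a joint passes its speed limit or range.

## Working session

There is one attempt and no reset: what is moved stays moved. The work goes in short steps, Python scripts to look and compute and a tool call to move; the robot and the scene stay as the last step left them, time stands still between calls to the robot, and variables do not carry over. Pictures are saved under pics/ and viewed, at most 10 in all, crops included, and the job is handed in when it is done.

Besides the shell and the picture viewer there is one more tool, called after ">>>" as name(argument=value, ...), one argument or row to a line, values as JSON. jog_arm: Moves the arm, as the interface text tells. Its arguments: {"type":"object","properties":{"motion":{"type":"array"}},"required":["motion"]}

```bash
mkdir -p pics
python3 - <<'E'
from plant import get_obs,capture,camera_model
import cv2,numpy as np
for n in ("top","scene"):
    cv2.imwrite(f"pics/{n}0.png",capture(n)); m=camera_model(n); print(n,np.round(m["camera_matrix"],1).tolist(),np.round(m["extrinsics"],3).tolist())
o=get_obs();print(o["t"],o["tool_pos"],o["ee_rot"],o["finger_gap"])
E
```

```text
top [[435.2, 0.0, 284.6], [0.0, 435.2, 206.4], [0.0, 0.0, 1.0]] [[-0.028, -1.0, -0.015, 0.009], [-0.992, 0.029, -0.121, 0.552], [0.122, 0.012, -0.992, 1.499], [0.0, 0.0, 0.0, 1.0]]
scene [[518.8, 0.0, 286.2], [0.0, 518.8, 202.4], [0.0, 0.0, 1.0]] [[0.593, 0.805, 0.021, -0.297], [0.535, -0.374, -0.758, -0.179], [-0.602, 0.46, -0.652, 1.959], [0.0, 0.0, 0.0, 1.0]]
0.1 [ 0.18855209 -0.56911562  0.24905447] [-3.09989539e+00 -4.99889405e-01  1.87743507e-04] 0.08523786436397966
```

View pics/top0.png

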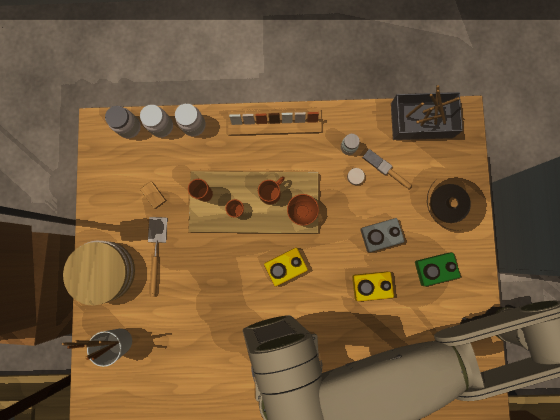

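View pics/scene0.png

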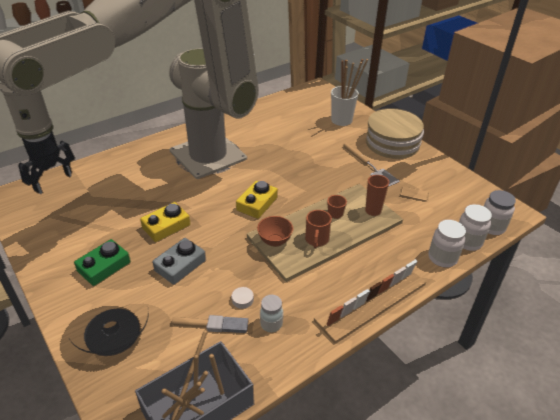

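The top view shows the mug at (270,190), the only piece with a handle, which is at (285,183). The bowl, the widest, is at (304,209), the beaker at (199,189) and the cup at (235,208). The grey recorder is at (383,236), with its large button at about (375,237) and small one at (395,232). The yellow boxes at (287,267) and (374,287) and the green one at (438,269) are look-alikes. I'll check this in one enlarged crop.

Run:
```python
import cv2,numpy as np
t=cv2.imread("pics/top0.png"); 
a=cv2.resize(t[165:265,180:420],None,fx=3.3,fy=3.3,interpolation=cv2.INTER_CUBIC)
s=cv2.imread("pics/scene0.png"); b=cv2.resize(s[160:290,140:410],(792,260),interpolation=cv2.INTER_CUBIC)
cv2.imwrite("pics/crop1.png",np.vstack([a[:330,:792],b]))
hsv=cv2.cvtColor(t,cv2.COLOR_BGR2HSV)
m=(((hsv[...,0]<9)|(hsv[...,0]>172))&(hsv[...,1]>110)).astype(np.uint8)
m[:165]=0;m[240:]=0;m[:,:180]=0;m[:,330:]=0
n,l,st,c=cv2.connectedComponentsWithStats(m)
for i in range(1,n):
    if st[i,4]>40: print(st[i],c[i])
for p in [(230,150),(270,190),(304,209),(210,220)]: print(p,hsv[p[1],p[0]])
```

```text
(230, 150) [ 16 161 163]
(270, 190) [ 11 188  69]
(304, 209) [  9 196 129]
(210, 220) [ 18 142 135]
```

View pics/crop1.png

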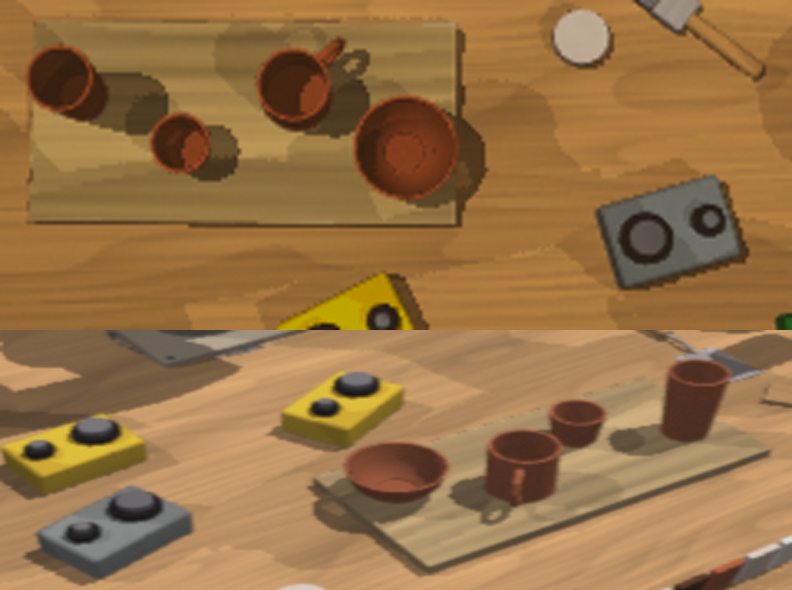

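The crop confirms it. The mug's handle is at crop (330,50), the bowl is at (406,147), and the recorder is the only grey box, with its large button at crop (645,237). Next I'll refine these with masks and triangulate across the two views.

```bash
cat > h.py <<'E'
import cv2,numpy as np
from plant import camera_model
def ray(n,p):
    m=camera_model(n);E=np.array(m["extrinsics"]);R,T=E[:3,:3],E[:3,3]
    u,v=cv2.undistortPoints(np.array([[p]],float),np.array(m["camera_matrix"],float),None)[0,0]
    return -R.T@T,R.T@np.array([u,v,1])
def onplane(n,p,z):
    c,d=ray(n,p);return c+d*(z-c[2])/d[2]
def tri(p,q):
    P=[np.array(camera_model(n)["camera_matrix"])@np.array(camera_model(n)["extrinsics"])[:3] for n in("top","scene")]
    X=cv2.triangulatePoints(P[0],P[1],np.array(p,float).reshape(2,1),np.array(q,float).reshape(2,1));return (X[:3]/X[3]).ravel()
E
python3 - <<'E'
from h import *
t=cv2.imread("pics/top0.png");hsv=cv2.cvtColor(t,cv2.COLOR_BGR2HSV)
m=((hsv[...,0]<14)&(hsv[...,1]>175)).astype(np.uint8)
m[:170]=0;m[235:]=0;m[:,:185]=0;m[:,325:]=0
for c in cv2.findContours(m,cv2.RETR_EXTERNAL,cv2.CHAIN_APPROX_NONE)[0]:
    if cv2.contourArea(c)>60: print("mask",cv2.boundingRect(c),cv2.minEnclosingCircle(c))
for k,p,q,z in [("mug",(269.1,191.1),(318.3,221),.105),("bowl",(303,209.5),(274.7,228.5),.075),("beaker",(198.5,188.6),(140+698/2.933,160+22),.145),("cup",(234.8,208),(140+577/2.933,160+41.5),.075),("save",(375.5,236.8),(186,246.5),.055),("cancel",(394.8,231.2),(140+83/2.933,160+100),.055)]:
    print(k,np.round(onplane("top",p,z),3),np.round(onplane("scene",q,z),3),"tri",np.round(tri(p,q),3))
E
```

```text
mask (225, 199, 19, 18) ((234.273193359375, 207.8092803955078), 9.30854320526123)
mask (287, 194, 32, 32) ((302.5299377441406, 209.0988006591797), 16.003942489624023)
mask (188, 179, 25, 22) ((199.63157653808594, 190.3157958984375), 12.905574798583984)
mask (258, 177, 26, 27) ((272.93878173828125, 188.948974609375), 15.620795249938965)
mug [0.597 0.044 0.105] [0.611 0.035 0.105] tri [0.599 0.045 0.091]
bowl [ 0.535 -0.07   0.075] [ 0.537 -0.071  0.075] tri [ 0.535 -0.07   0.072]
beaker [0.606 0.274 0.145] [0.611 0.272 0.145] tri [0.607 0.275 0.141]
cup [0.547 0.164 0.075] [0.549 0.163 0.075] tri [0.547 0.165 0.073]
save [ 0.435 -0.316  0.055] [ 0.433 -0.316  0.055] tri [ 0.435 -0.316  0.057]
cancel [ 0.453 -0.383  0.055] [ 0.452 -0.382  0.055] tri [ 0.453 -0.382  0.056]
```

```bash
cat >> h.py <<'E'
def rel(target):
    from plant import get_obs
    from scipy.spatial.transform import Rotation as R
    o=get_obs();d=R.from_rotvec(o["ee_rot"]).inv().apply(np.array(target)-o["tool_pos"])
    print("t",round(o["t"],2),"tcp",np.round(o["tool_pos"],4),"rel",np.round(d,4),"f",np.round(o["contact_force"],1),"gap",round(o["finger_gap"],3))
E
python3 - <<'E'
from h import *
s=cv2.imread("pics/scene0.png");hsv=cv2.cvtColor(s,cv2.COLOR_BGR2HSV)
m=(((hsv[...,0]<9)|(hsv[...,0]>170))&(hsv[...,1]>105)).astype(np.uint8);m[:170]=0;m[260:]=0;m[:,:255]=0;m[:,395:]=0
for c in cv2.findContours(m,cv2.RETR_EXTERNAL,cv2.CHAIN_APPROX_NONE)[0]:
    if cv2.contourArea(c)>60: print("mask",cv2.boundingRect(c))
M=camera_model("scene");E=np.array(M["extrinsics"]);a=np.linspace(0,6.28,60)
for n,x,y,z,r in[("mug",.597,.044,.105,.038),("bowl",.535,-.07,.075,.055)]:
    X=np.c_[x+r*np.cos(a),y+r*np.sin(a),a*0+z]@E[:3,:3].T+E[:3,3];p=X[:,:2]/X[:,2:]*M["camera_matrix"][0][0]+[286.2,202.4]
    print(n,p.min(0),p.max(0))
rel([.598,.043,.25])
E
```

```text
mask (306, 224, 22, 23)
mask (367, 175, 22, 39)
mug [305.18784828 208.88276803] [330.6005967  226.01368695]
bowl [256.37764192 215.66529984] [293.05567545 240.97169719]
t 0.1 tcp [ 0.1886 -0.5691  0.2491] rel [ 5.811e-01 -4.524e-01 -1.000e-04] f [ 0.1  0.2 -0.9] gap 0.085
```

>>> jog_arm(
  motion=[
    [[255,0.048,-0.037,0,0],[255,0.095,-0.074,0,0],[255,0.14,-0.11,0,0],[255,0.185,-0.145,0,0],[255,0.23,-0.18,0,0],[255,0.275,-0.215,0,0],[255,0.32,-0.25,0,0],[255,0.365,-0.285,0,0],[255,0.41,-0.32,0,0],[255,0.45,-0.35,0,0]],
  ],
)

```text
t: 1.35
tool_pos: [0.5064, -0.0938, 0.2497]
ee_rot: [-3.101, -0.501, 0.0]
contact_force: [0.7, -1.6, -0.7]
finger_gap: -0.0
grasp_force: 0.0
```

```bash
python3 -c "
from h import *
rel([.598,.043,.155])"
```

```text
t 1.35 tcp [ 0.5064 -0.0938  0.2497] rel [ 0.13   -0.101   0.0947] f [ 0.7 -1.6 -0.7] gap -0.0
```

>>> jog_arm(
  motion=[
    [[255,0.045,-0.035,0,0],[255,0.09,-0.07,0,0],[255,0.12,-0.093,0,0],[255,0.13,-0.101,0,0],[255,0.13,-0.101,0.03,0],[255,0.13,-0.101,0.06,0],[255,0.13,-0.101,0.085,0],[255,0.13,-0.101,0.095,0],[255,0.13,-0.101,0.095,0],[255,0.13,-0.101,0.095,0]],
  ],
)

```text
t: 2.6
tool_pos: [0.5982, 0.0406, 0.1565]
ee_rot: [3.101, 0.5, 0.003]
contact_force: [0.1, -0.4, -0.4]
finger_gap: 0.0002
grasp_force: 0.0
```

```bash
python3 -c "
from h import *
cv2.imwrite('pics/mug.png',np.hstack([__import__('plant').capture(n)[140:300,160:420] for n in('top','scene')]))
rel([.598,.043,.155])"
```

```text
t 2.7 tcp [0.5983 0.0408 0.1565] rel [ 0.0004 -0.0022  0.0015] f [-0.8 -0.7  1. ] gap -0.0
```

View pics/mug.png

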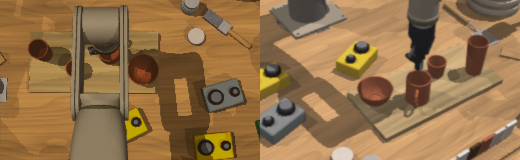

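The scene half shows the fingertips at (417,67), directly above the mug's mouth at (419,82) with a clear gap. The other pieces look undisturbed, so I'll dwell here.

>>> jog_arm(
  motion=[
    [[255,0,0,0,0],[255,0,0,0,0],[255,0,0,0,0],[255,0,0,0,0],[255,0,0,0,0],[255,0,0,0,0],[255,0,0,0,0],[255,0,0,0,0],[255,0,0,0,0],[255,0,0,0,0]],
  ],
)

```text
t: 3.95
tool_pos: [0.5975, 0.0409, 0.155]
ee_rot: [3.102, 0.5, 0.0]
contact_force: [0.2, -0.5, -0.3]
finger_gap: 0.0
grasp_force: 0.0
```

>>> jog_arm(
  motion=[
    [[255,0,0,0,0],[255,0,0,0,0],[255,0,0,0,0],[255,0,0,0,0],[255,0,0,0,0],[255,0,0,0,0],[255,0,0,0,0],[255,0,0,0,0],[255,0,0,0,0],[255,0,0,0,0]],
  ],
)

```text
t: 5.2
tool_pos: [0.5974, 0.0409, 0.155]
ee_rot: [-3.102, -0.5, 0.0]
contact_force: [-0.3, 0.0, -0.2]
finger_gap: -0.0
grasp_force: 0.0
```

```bash
python3 -c "
from h import *
rel([.535,-.07,.122])"
```

```text
t 5.2 tcp [0.5974 0.0409 0.155 ] rel [-0.0941  0.0856  0.033 ] f [-0.3  0.  -0.2] gap -0.0
```

Now I'll lift a little, cross to the bowl and lower.

>>> jog_arm(
  motion=[
    [[255,0,0,-0.03,0],[255,-0.03,0.027,-0.04,0],[255,-0.06,0.055,-0.04,0],[255,-0.085,0.077,-0.04,0],[255,-0.094,0.085,-0.03,0],[255,-0.094,0.085,0,0],[255,-0.094,0.085,0.025,0],[255,-0.094,0.085,0.033,0],[255,-0.094,0.085,0.033,0],[255,-0.094,0.085,0.033,0]],
  ],
)

```text
t: 6.45
tool_pos: [0.5358, -0.0693, 0.1232]
ee_rot: [3.101, 0.501, 0.003]
contact_force: [0.3, 1.2, 0.1]
finger_gap: -0.0
grasp_force: 0.0
```

>>> jog_arm(
  motion=[
    [[255,0,0,0,0],[255,0,0,0,0],[255,0,0,0,0],[255,0,0,0,0],[255,0,0,0,0],[255,0,0,0,0],[255,0,0,0,0],[255,0,0,0,0],[255,0,0,0,0],[255,0,0,0,0]],
  ],
)

```text
t: 7.7
tool_pos: [0.535, -0.0694, 0.122]
ee_rot: [-3.102, -0.5, -0.0]
contact_force: [-0.7, -0.3, -0.7]
finger_gap: 0.0001
grasp_force: 0.0
```

>>> jog_arm(
  motion=[
    [[255,0,0,0,0],[255,0,0,0,0],[255,0,0,0,0],[255,0,0,0,0],[255,0,0,0,0],[255,0,0,0,0],[255,0,0,0,0],[255,0,0,0,0]],
  ],
)

```text
t: 8.7
tool_pos: [0.535, -0.0693, 0.122]
ee_rot: [3.102, 0.5, 0.0]
contact_force: [-1.0, 0.4, 0.0]
finger_gap: 0.0003
grasp_force: 0.0
```

```bash
python3 -c "
from h import *
cv2.imwrite('pics/bowl.png',np.hstack([__import__('plant').capture(n)[140:300,160:420] for n in('top','scene')]))
rel([.435,-.316,.11])"
```

```text
t 8.8 tcp [ 0.5349 -0.0693  0.122 ] rel [-0.1724  0.2027  0.012 ] f [-0.5  0.9  0. ] gap 0.0
```

View pics/bowl.png

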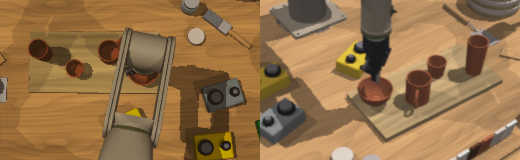

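The fingertips at (375,75) are over the middle of the bowl (375,92), and the dwell is done. Next I'll rise and go above the large button.

>>> jog_arm(
  motion=[
    [[255,0,0,-0.05,0],[255,-0.03,0.035,-0.08,0],[255,-0.068,0.08,-0.08,0],[255,-0.1,0.118,-0.08,0],[255,-0.13,0.153,-0.08,0],[255,-0.155,0.182,-0.08,0],[255,-0.172,0.202,-0.06,0],[255,-0.172,0.202,-0.02,0],[255,-0.172,0.202,0.012,0],[255,-0.172,0.202,0.012,0]],
  ],
)

```text
t: 10.05
tool_pos: [0.4332, -0.3136, 0.107]
ee_rot: [-3.097, -0.499, 0.006]
contact_force: [0.3, 0.4, 1.1]
finger_gap: 0.0002
grasp_force: 0.0
```

>>> jog_arm(
  motion=[
    [[255,0,0,0,0],[255,0,0,0,0]],
  ],
)

```text
t: 10.3
tool_pos: [0.4363, -0.316, 0.1121]
ee_rot: [3.099, 0.5, 0.003]
contact_force: [0.0, -0.1, 0.2]
finger_gap: -0.0
grasp_force: 0.0
```

```bash
python3 -c "
from h import *
cv2.imwrite('pics/btn.png',cv2.resize(__import__('plant').capture('scene')[170:310,90:290],(800,560)))
rel([.435,-.316,.07])"
```

```text
t 10.35 tcp [ 0.4363 -0.3159  0.112 ] rel [-0.0013 -0.0004  0.042 ] f [ 0.3 -0.3 -0.2] gap -0.0
```

View pics/btn.png

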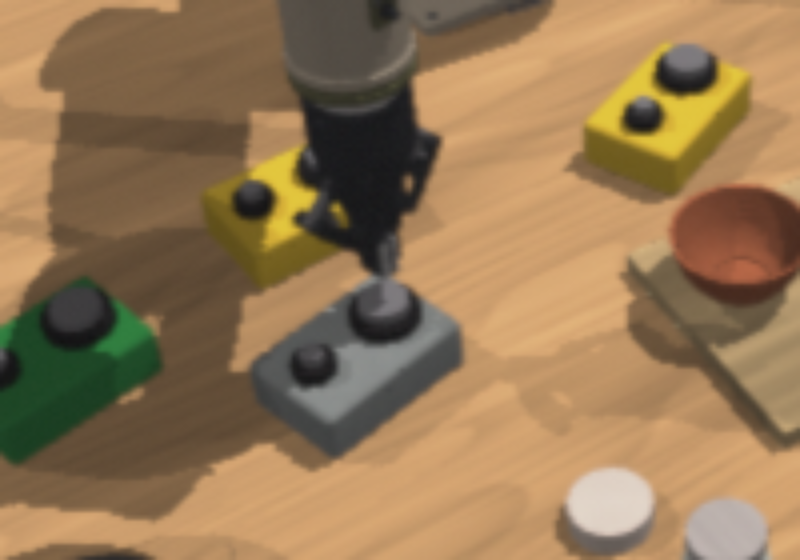

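The fingertips at (385,278) are right above the large grey button at (385,303). The small button at (313,360) is well clear. I'll press in small steps and watch the force.

>>> jog_arm(
  motion=[
    [[255,0,0,0.015,0],[255,0,0,0.025,0],[255,0,0,0.03,0],[255,0,0,0.034,0],[255,0,0,0.037,0],[255,0,0,0.037,0],[255,0,0,0.037,0]],
  ],
)

```text
t: 11.22
tool_pos: [0.4353, -0.3153, 0.0788]
ee_rot: [-3.101, -0.501, 0.001]
contact_force: [-23.8, 19.9, 58.8]
finger_gap: -0.0001
grasp_force: 29.3
```

Contact came early, at about 59 N, so the button has probably bottomed out. I'll retract straight up and check.

>>> jog_arm(
  motion=[
    [[255,0,0,-0.005,0],[255,0,0,-0.015,0],[255,0,0,-0.04,0],[255,0,0,-0.08,0],[255,0,0,-0.12,0],[255,0,0,-0.12,0],[255,0,0,-0.12,0]],
  ],
)

```text
t: 12.1
tool_pos: [0.4348, -0.3149, 0.1921]
ee_rot: [-3.101, -0.5, 0.001]
contact_force: [0.1, 0.6, -0.4]
finger_gap: 0.0
grasp_force: 0.0
```

```bash
python3 -c "
from h import *
cv2.imwrite('pics/after.png',cv2.resize(__import__('plant').capture('scene')[160:300,130:410],(800,400)))
rel([.435,-.316,.2])"
```

```text
t 12.15 tcp [ 0.4345 -0.3146  0.1913] rel [ 0.0001  0.0015 -0.0087] f [-0.7  0.3 -0.3] gap 0.0
```

View pics/after.png

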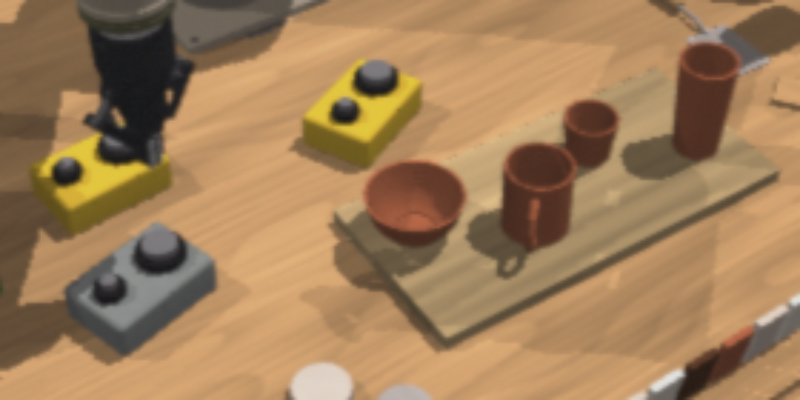

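The pieces stand unmoved and the large button at (158,245) looks up. To be sure the press was full travel and not a hit on the collar, I'll repeat it slowly and read the force against depth.

>>> jog_arm(
  motion=[
    [[255,0,0,0.05,0],[255,0,0,0.085,0],[255,0,0,0.099,0],[255,0,0,0.099,0],[255,0,0,0.099,0],[255,0,0,0.099,0]],
  ],
)

```text
t: 12.9
tool_pos: [0.4361, -0.316, 0.0957]
ee_rot: [3.099, 0.5, 0.003]
contact_force: [0.2, 0.3, 0.7]
finger_gap: 0.0
grasp_force: 0.0
```

>>> jog_arm(
  motion=[
    [[255,0,0,0.004,0],[255,0,0,0.004,0],[255,0,0,0.004,0]],
  ],
)

```text
t: 13.28
tool_pos: [0.4351, -0.3151, 0.09]
ee_rot: [-3.101, -0.5, 0.0]
contact_force: [0.3, -0.3, 0.2]
finger_gap: 0.0
grasp_force: 0.0
```

>>> jog_arm(
  motion=[
    [[255,0,0,0.003,0],[255,0,0,0.003,0],[255,0,0,0.003,0]],
  ],
)

```text
t: 13.65
tool_pos: [0.4351, -0.3151, 0.0869]
ee_rot: [-3.101, -0.5, 0.0]
contact_force: [0.1, -0.1, -0.2]
finger_gap: 0.0002
grasp_force: 0.0
```

>>> jog_arm(
  motion=[
    [[255,0,0,0.003,0],[255,0,0,0.003,0],[255,0,0,0.003,0]],
  ],
)

```text
t: 14.02
tool_pos: [0.4354, -0.3153, 0.0843]
ee_rot: [3.101, 0.5, 0.001]
contact_force: [0.6, 0.2, 2.0]
finger_gap: 0.0
grasp_force: 1.1
```

>>> jog_arm(
  motion=[
    [[255,0,0,0.002,0],[255,0,0,0.002,0],[255,0,0,0.002,0]],
  ],
)

```text
t: 14.4
tool_pos: [0.4353, -0.3153, 0.0822]
ee_rot: [3.101, 0.5, 0.0]
contact_force: [1.4, -0.6, 3.4]
finger_gap: -0.0
grasp_force: 1.7
```

The force grows like a spring, 2 N and then 3.4 N, so this is the button. I'll go on to the stop.

>>> jog_arm(
  motion=[
    [[255,0,0,0.002,0],[255,0,0,0.002,0],[255,0,0,0.004,0],[255,0,0,0.004,0],[255,0,0,0.004,0]],
  ],
)

```text
t: 15.02
tool_pos: [0.4354, -0.3154, 0.0796]
ee_rot: [3.101, 0.5, 0.001]
contact_force: [-3.3, 3.7, 16.4]
finger_gap: 0.0002
grasp_force: 8.4
```

>>> jog_arm(
  motion=[
    [[255,0,0,-0.01,0],[255,0,0,-0.03,0],[255,0,0,-0.07,0],[255,0,0,-0.12,0],[255,0,0,-0.12,0],[255,0,0,-0.12,0],[255,0,0,-0.12,0],[255,0,0,-0.12,0]],
  ],
)

```text
t: 16.02
tool_pos: [0.4345, -0.3146, 0.1964]
ee_rot: [-3.099, -0.5, 0.003]
contact_force: [-0.1, -0.5, -0.6]
finger_gap: 0.0002
grasp_force: 0.0
```

The button hit its stop at z 0.0796 with 16 N, past the 5 N needed for full travel, and it is now released with the arm clear. I'm handing in the job.

```bash
python3 -c "
from plant import workorder
print(workorder.close_job())"
```

```text
the job is handed in; nothing more can be done
None
```

The arm pointed at the mug, then the bowl, for over two seconds each, then pressed the large button to its stop twice (the second press to confirm) and let it spring back; no contact with any piece was seen, and the job is handed in, though no verdict was returned.

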